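# Empty the lid machine's catch chute into the tote

### The arm

A 6-joint arm with a two-finger parallel gripper is mounted at the origin on a cart in front of the work surface, level with it; the furniture and walls round the work are solid. World frame = base frame: x ahead of the robot, y to its left, z up, the work surface at z = 0. Lengths are in mm, angles in rad, forces in N, time in s.
With the tool pointing down it reaches from about 350 to 775 mm from the base axis. Payload 7.3 kg.
Tool frame: the origin (TCP) lies on the centre line of the jaws, within the pads' length; the fingertips stand 22 mm ahead of it and the grasp point (between the pads) lies 3 mm ahead of it; z points along the fingers, y is the direction in which the jaws open and shut (so a half turn about z gives the same grasp; the last joint's range is limited). The gripper opens to 92 mm and grips with 3 to 60 N. Pads are 19 mm wide; open, the fingers measure 130 mm over their backs; the gripper's body (75 mm by 190 mm) begins 47 mm behind the grasp point.
Start: joints at [0.971, 0.342, 1.524, -0, 1.275, -0.146], TCP at [230.14, 471.888, 248.741] pointing down, gripper open.
Joint ranges: [-2.53, 2.53], [-0.77, 2.02], [0.04, 2.7], [-1, 4.14], [0.28, 2.66], [-3.11, 3.11]. Speed limits (rad/s): [2.57, 2.57, 3.14, 3.14, 3.14, 3.14].

### API

Orientations are given as [roll, pitch, yaw] about the fixed x, y, z axes, in that order (R = Rz(yaw) Ry(pitch) Rx(roll)).
In Python, from plant import get_obs, capture, bot, spot_in gives the robot as it stands.
- The arm moves only by the shell command python3 -m handwheel 'ROWS' [OPENING]. ROWS is JSON, a list of rows, each a list of 2 entries, a list of its own where there are three numbers: the shift along the world's x, y, z in mm, then the turn, a rotation vector about the world's x, y, z in rad. In form: [[[x, y, z], [wx, wy, wz]], ...]. A call has 1 to 12 rows; each row shifts and turns the commanded pose from where the row before left it; what a row does not reach is not made up. A row lasts 1/8 s, in which the tool goes at most 62.5 mm and 10.7 degrees, less where a joint would pass 70% of its speed; a pose out of reach is approached as far as the arm can. A call is refused whole if a number of a shift passes 62.5 or a number of a turn 0.188, either way. A call with a gripper value outside its range is refused whole. OPENING is the closure, from 0 (fully open) to 1 (shut), set as the call begins (- or left out, the last holds). The fingers move at their own pace and stop on an object; the grip force is fixed at half the most. Time passes only in rows, so rows that do not move let the fingers close. It gives the time, the measured TCP pose, the force and the opening at its end, in the units of the state.
- get_obs(): the state, without advancing time (a new reading comes with each control period).
- capture(name): name is "side" or "top"; returns a dict with "img" (400x640x3 uint8, red, green, blue), "fx", "fy", "cx", "cy" (pixels), "cam_to_world" (4x4, takes a point from camera to world coordinates). Camera axes: x right, y up, looking along -z (the intrinsics and any distortion apply to the point x, -y, -z); pixel columns grow to the right and rows downward; lengths in mm; the calibration is good to about 2 mm. A picture is of the moment at which its call begins. There is no depth.
- bot.close_job(): hands the job in, once; it reports no verdict.
Trained networks look in the newest picture that a camera, given by its name, has taken for a name from the list of things; names that differ only in an ending like _2 or _b are one class to them, and where a whole thing is asked for, a point or a joint stands for the part that bears it (a point fixed in the world has none). Each returns a list of dicts, best first, with "score" (0 to 1); they miss things now and then, are a little off and sometimes report something else, mostly with a low value. They report only what shows in the picture. A call takes as long as a camera call. They do not tell look-alikes from the thing itself.
- spot_in(thing, camera): "xyz" ([x, y, z] in mm, in the coordinates of the camera as it stood for that picture, good to about 4 mm: the middle of the surface that is visible of it).
The state is a dict: "time": time; "joint_positions": joint angles; "dq": joint speeds; "tau": joint torques, N m; "tool_pos": TCP position; "tcp_rot": TCP orientation; "contact_force": force on the tool from outside, world axes, zero at the start; "moment": the same for the moment, N m; "grip_width": finger opening in mm.
Only numpy, scipy, OpenCV 4.12 (cv2) and the standard library are available. Lean on these libraries where they do the work, as an engineer would, in place of code of your own. Each camera call takes 0.05 s, during which the arm holds its last target. There are 200 camera calls.

### The job

Squeeze the release paddle in the grip of the machine's side lever and swing the lever fully down, so that the two closed metal dishes slide down to the lip of the chute. Then collect both dishes from under the machine's head and set them down gently, lid up and flat on the floor of the grey tote, beside the dish that already stands there (it too stays flat in the tote). Do not drop dishes, shove the tote about or disturb the bottle, petri dish or scoop nearby, and leave the lever down.

Things in the scene. Friction and masses are not known exactly. Their poses are not given: they have to be found in the camera images.
- machine: White bench machine that closes lids on metal dishes; fixed, on a 12 mm base plate (x -160 to 240, y -100 to 220 mm). Origin at bench level; x to its back, y to its left, z up; its front (-x) looks roughly at the robot. A column (x 130 to 240 mm, 170 mm wide, 380 mm high) carries an overhanging head. Below the head a steel chute slopes down to the front at 30 degrees.
- head_edge (a point): Middle of the lower front edge of the overhanging head, at (-110, 0, 297) mm in the machine's frame. The head is 150 mm wide (y), 83 mm high and runs back to the column. It hangs over the whole chute, so dishes at the chute's lip can only be reached with the tool leaned 20 to 50 degrees, its upper end towards the machine's front; 30 degrees is square to the chute floor.
- catch_lip (a point): Lower end of the chute: on the chute floor, mid width, at the inner face of the 14 mm high lip (6 mm thick); at (-100, 0, 55) mm in the machine's frame. A dish rests against the lip with its centre about 30 mm up the slope. Two low rails (6 mm above the floor, inner faces 64 mm, outer faces 76 mm apart) guide the dishes; the floor plate and lip are 84 mm wide.
- blade_slot (a point): Where a blade comes up through the chute floor, 105 mm up the slope from the lip, and holds the dishes back. It sinks as the lever goes down, flush with the floor from about 0.65 rad. The chute is slippery: freed dishes slide to the lip within a second; when the lower one is taken the next slides down to the lip.
- release_lever (a joint): Hand lever at the machine's left side, turning about the machine's y axis; rad. 0 = up and locked (leaning 25 degrees forward of vertical), grows as it swings forward and down towards the robot, 0.95 = fully down at its stop. Locked at 0 until the paddle in its grip is squeezed in; past 0.4 rad the paddle may be let go. Takes about 2 N at the grip once free, stays where it is left.
- release_paddle (a joint): Spring paddle on the outer (left, +y) side of the lever's grip; m. 0 = out, 0.007 = fully squeezed in; the lever is free from about 0.0055. Starts to yield at 3.5 N, fully in at 8.5 N: squeeze the grip between the fingers, across y, with 20 N or more before swinging, and keep squeezing.
- lever_grip (a point): Middle of the lever's black grip, half-way between its right face and the paddle's outer face, 120 mm from the pivot; moves with the lever. The grip is 90 mm long along the lever, 20 mm thick in the swing direction and, across y, 26 mm wide with the paddle out (19 mm squeezed). The paddle is 60 mm long, centred here.
- lever_pivot (a point): Centre of the lever's hinge, at (-100, 185, 120) mm in the machine's frame; the hinge axis is the machine's y. A bracket stands on the lever's left side, 22 to 30 mm outward of here, up to 137 mm above the bench.
- dish_a_center (a point): Centre (half-way up) of a closed round plain metal dish, about 57 mm across the body and 24 mm high, 80 g, lid towards its z axis. Starts on the chute, the lower one behind the blade. While on the chute its z axis is square to the chute floor (30 degrees from vertical, leaning to the machine's front).
- dish_b_center (a point): The same for the second such dish, which starts just above the first on the chute.
- tote: Shallow open grey plastic tote, loose (about 1 kg), outside 200 mm (x) by 290 mm (y) by 55 mm high plus a rim, walls and floor 5 mm thick. Origin at the centre of its underside; inner floor at 5 mm.
- kept_dish_center (a point): Centre (half-way up) of a slightly smaller closed metal dish (about 50 mm across, 22 mm high) already standing in the tote, on the tote's cross middle line, anywhere along its length.
- bottle: Bystander: reagent bottle, 60 mm across, 139 mm high. Origin at underside centre.
- spare_petri: Bystander: petri dish, 68 mm across, 14 mm high.
- scoop: Bystander: metal scoop lying flat, 200 mm long, 50 mm high.
Mind the look-alikes: they are no part of the job. Leave any red look-alike of the part that bears dish_a_center alone. Leave any purple look-alike of the part that bears dish_b_center alone.

How it is judged (in metres and radians):
On the way:
1. the lever is swung fully down (above 0.85 rad) with its paddle squeezed to free it (value of joint release_lever above 0.85 rad), for 0.2 s.
At the end, for the whole second after the job is handed in: Both collected dishes and the smaller dish stand flat on the tote's floor (centre within 6 mm of the right height), lid up within 7 degrees, inside its walls; the tote has moved less than 50 mm; the lever is still down (above 0.85 rad) (x of dish_a_center in the frame of tote between -0.095 and 0.095 m and y of dish_a_center in the frame of tote between -0.14 and 0.14 m and z of dish_a_center in the frame of tote between 0.011 and 0.023 m and angle between each of dish_a_center, dish_b_center, kept_dish_center's own z axis and vertical below 0.12 rad and x of dish_b_center in the frame of tote between -0.095 and 0.095 m and y of dish_b_center in the frame of tote between -0.14 and 0.14 m and z of dish_b_center in the frame of tote between 0.011 and 0.023 m and x of kept_dish_center in the frame of tote between -0.095 and 0.095 m and y of kept_dish_center in the frame of tote between -0.14 and 0.14 m and z of kept_dish_center in the frame of tote between 0.01 and 0.022 m and value of joint release_lever above 0.85 rad and distance of tote from where it was at the start of the episode below 0.05 m); the robot touches nothing.
It fails at once if a collected dish is dropped into the tote (it falls faster than 0.6 m/s over the tote with no finger on it) instead of being set down ((x of dish_a_center in the frame of tote between -0.1 and 0.1 m and y of dish_a_center in the frame of tote between -0.145 and 0.145 m and contact force between the fingers and dish_a below 0.05 N and linear speed of dish_a above 0.6 m/s) or (x of dish_b_center in the frame of tote between -0.1 and 0.1 m and y of dish_b_center in the frame of tote between -0.145 and 0.145 m and contact force between the fingers and dish_b below 0.05 N and linear speed of dish_b above 0.6 m/s)).
It fails at once if a dish falls off the machine on to the worktop ((height (world z) of dish_a_center below 0.04 m and (x of dish_a_center in the frame of tote above 0.12 m or x of dish_a_center in the frame of tote below -0.12 m or y of dish_a_center in the frame of tote above 0.165 m or y of dish_a_center in the frame of tote below -0.165 m)) or (height (world z) of dish_b_center below 0.04 m and (x of dish_b_center in the frame of tote above 0.12 m or x of dish_b_center in the frame of tote below -0.12 m or y of dish_b_center in the frame of tote above 0.165 m or y of dish_b_center in the frame of tote below -0.165 m))).
It fails at once if a bystander (bottle, petri dish, scoop) is moved more than 30 mm (distance of any of bottle, spare_petri, scoop from where it was at the start of the episode above 0.03 m).
It also fails if it takes over 72 s, if anything falls off the work surface, if the arm or the gripper's body presses on something with over 40 N, if the wrist force passes 120 N, or if a joint passes its speed limit or range.

## Working session

There is one attempt and no reset: what is moved stays moved. The work goes in short steps, Python scripts to look and compute and a shell command to move; the robot and the scene stay as the last step left them, time stands still between calls to the robot, and variables do not carry over. Pictures are saved under pics/ and viewed, about 8 in all and at most 12, crops included, and the job is handed in when it is done.

```bash
ls; mkdir -p pics; cat > h.py <<'E'
import numpy as np, cv2
from plant import get_obs, capture, bot, spot_in
def w(c,p): return (c["cam_to_world"]@np.r_[p,1])[:3]
def proj(c,P):
    q=np.linalg.inv(c["cam_to_world"])@np.r_[P,1]
    return np.array([c["cx"]+c["fx"]*q[0]/-q[2], c["cy"]+c["fy"]*q[1]/q[2]])
def ray(c,u,v,z=None):
    d=c["cam_to_world"][:3,:3]@np.array([(u-c["cx"])/c["fx"],-(v-c["cy"])/c["fy"],-1]);o=c["cam_to_world"][:3,3]
    return o+d*(z-o[2])/d[2] if z is not None else (o,d)
def save(c,n): cv2.imwrite("pics/"+n+".png",c["img"][:,:,::-1])
E
python3 - <<'E'
from h import *
np.set_printoptions(precision=1,suppress=True)
for n in("top","side"):
    c=capture(n);save(c,n+"0");print(n,c.keys(),c["fx"],c["cx"],c["cy"]);print(c["cam_to_world"])
    for t in["machine","head_edge","catch_lip","blade_slot","lever_grip","lever_pivot","release_paddle","dish_a_center","tote","kept_dish_center","bottle","spare_petri","scoop"]:
        try: print(t,[(w(c,d["xyz"]).round(0).tolist(),proj(c,w(c,d["xyz"])).round(0).tolist(),round(d["score"],2)) for d in spot_in(t,n)[:4]])
        except Exception as e: print(t,e)
o=get_obs();print(o["time"],o["tool_pos"],o["tcp_rot"])
E
```

```text
pics
top dict_keys(['img', 'fx', 'fy', 'cx', 'cy', 'cam_to_world']) 501.87008876344834 326.03662382623355 199.64328798006377
[[  -0.3    0.9   -0.4   65.2]
 [  -1.    -0.3    0.1  198.1]
 [  -0.     0.4    0.9 1476.2]
 [   0.     0.     0.     1. ]]
machine [([669.0, 120.0, 304.0], [292.0, 158.0], 0.77)]
head_edge [([667.0, 122.0, 307.0], [291.0, 158.0], 0.75)]
catch_lip [([670.0, 118.0, 304.0], [293.0, 157.0], 0.75)]
blade_slot [([667.0, 123.0, 306.0], [291.0, 159.0], 0.94)]
lever_grip [([517.0, 270.0, 253.0], [253.0, 233.0], 0.62)]
lever_pivot [([671.0, 118.0, 302.0], [292.0, 157.0], 0.96)]
release_paddle [([669.0, 120.0, 304.0], [292.0, 158.0], 0.63)]
dish_a_center [([424.0, 187.0, 24.0], [299.0, 279.0], 0.54)]
tote [([436.0, -222.0, 5.0], [427.0, 237.0], 0.8), ([647.0, -77.0, 93.0], [361.0, 179.0], 0.38)]
kept_dish_center [([435.0, -289.0, 25.0], [449.0, 229.0], 0.82)]
bottle [([645.0, -78.0, 93.0], [362.0, 179.0], 0.94)]
spare_petri [([455.0, 44.0, 1.0], [342.0, 257.0], 0.84)]
scoop [([536.0, 485.0, 8.0], [194.0, 274.0], 0.6), ([647.0, -78.0, 97.0], [362.0, 178.0], 0.46)]
side d
[... 381 characters left out ...]
 328.0], 0.22)]
catch_lip []
blade_slot [([724.0, 44.0, 262.0], [366.0, 176.0], 0.62)]
lever_grip [([542.0, 257.0, 208.0], [292.0, 154.0], 0.82)]
lever_pivot [([730.0, 40.0, 255.0], [368.0, 179.0], 0.92)]
release_paddle []
dish_a_center [([687.0, 70.0, 144.0], [348.0, 204.0], 0.55), ([435.0, 177.0, 22.0], [264.0, 216.0], 0.53)]
tote [([431.0, -227.0, 10.0], [269.0, 329.0], 0.75)]
kept_dish_center [([437.0, -292.0, 28.0], [273.0, 350.0], 0.82)]
bottle [([654.0, -103.0, 84.0], [348.0, 263.0], 0.95)]
spare_petri [([459.0, 52.0, 4.0], [274.0, 247.0], 0.53), ([437.0, -292.0, 28.0], [273.0, 350.0], 0.43)]
scoop [([532.0, 439.0, 29.0], [286.0, 167.0], 0.61)]
1.4 [230.1 471.9 248.8] [ 3.1 -0.   2.7]
```

```bash
python3 - <<'E'
import cv2
a=cv2.imread("pics/top0.png")[90:340,140:540];b=cv2.imread("pics/side0.png")[90:390,190:490]
cv2.imwrite("pics/a.png",cv2.resize(a,None,fx=2,fy=2,interpolation=2));cv2.imwrite("pics/b.png",cv2.resize(b,None,fx=2,fy=2,interpolation=2))
E
```

```text
(no output)
```

View pics/a.png

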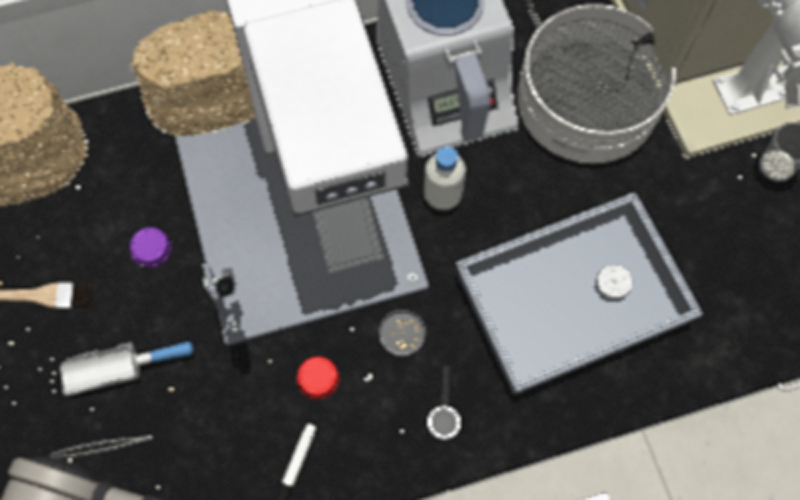

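View pics/b.png

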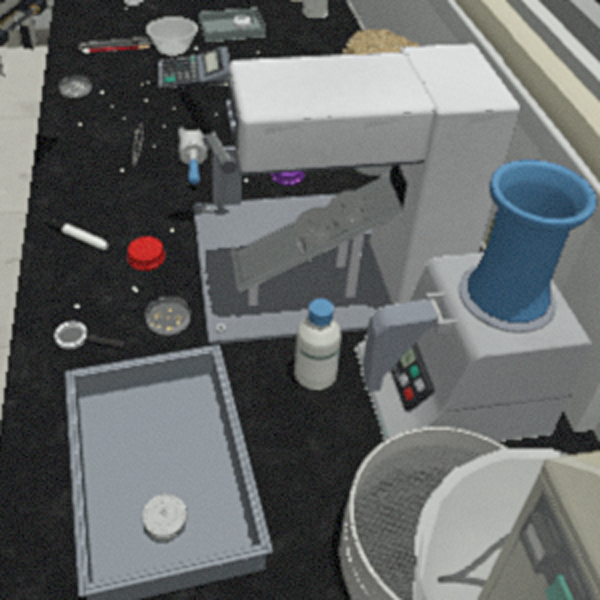

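The top view shows the machine with its plate's front corners at about (256,261) and (354,233), the lever at about (253,233) and the tote with the white dish at (447,231). The side view shows the grey dishes on the chute at about (348,202). The red lid (298,279) and the purple one (215,213) are the look-alikes.

```bash
cat > m.py <<'E'
from h import *
from scipy.optimize import least_squares
np.set_printoptions(precision=1,suppress=True)
def mat(p): 
    c,s=np.cos(p[2]),np.sin(p[2]); return np.array([[c,-s,0],[s,c,0],[0,0,1]])
E
python3 - <<'E'
from m import *
T=capture("top");S=capture("side")
f=lambda a,o:(np.array(a)/2+o)
ot,os=np.array([140,90]),np.array([190,90])
M=[(T,(232,342),(-160,220,12),ot),(T,(428,287),(-160,-100,12),ot),(S,(197,206),(-160,220,12),os),(S,(208,340),(-160,-100,12),os),
(T,(406,156),(-110,-75,380),ot),(T,(291,182),(-110,75,380),ot),(S,(242,167),(-110,-75,297),os),(S,(235,266),(-100,-42,52),os)]
fun=lambda p:np.concatenate([proj(c,mat(p)@np.array(P)+[p[0],p[1],0])-f(a,o) for c,a,P,o in M])
r=least_squares(fun,[680,100,.2],loss="soft_l1");print(r.x,np.degrees(r.x[2]),fun(r.x).reshape(-1,2))
K=[(T,(460,264)),(T,(636,196)),(T,(701,312)),(T,(516,391))]
for c,a in K: print("tote rim",ray(c,*f(a,ot),z=58)[:2])
for a in[(68,372),(220,348),(270,548),(85,600)]: print("S rim",ray(S,*f(a,os),z=58)[:2])
for (c,a,o) in[(T,(615,275),ot),(S,(164,510),os)]: print("kept",ray(c,*f(a,o),z=27))
for c,n in((T,"T"),(S,"S")):
  for P in[(-100,0,55),(-100,185,120),(-100-120*np.sin(.436),185,120+120*np.cos(.436)),(-100+105*.866,0,55+52.5)]:
    q=mat(r.x)@np.array(P)+[r.x[0],r.x[1],0];print(n,P,q,proj(c,q),(proj(c,q)-(ot if n=="T" else os))*2)
E
```

```text
[677.6  83.4  -0. ] -1.3122814331166037 [[-3.8 -0.8]
 [-0.1 -1. ]
 [-1.5 -1.2]
 [-0.   0. ]
 [ 1.2 -0.2]
 [-1.4  2.4]
 [-0.7  4.3]
 [ 4.4 12. ]]
tote rim [518.3 -62.7]
tote rim [ 543.  -356.9]
tote rim [ 342.7 -375.4]
tote rim [312.8 -76.3]
S rim [320.4 -81.7]
S rim [527.8 -68. ]
S rim [ 550.8 -357.2]
S rim [ 349.3 -384.7]
kept [ 441.3 -287.6   27. ]
kept [ 436.  -279.5   27. ]
T (-100, 0, 55) [577.6  85.7  55. ] [316.9 218.4] [353.9 256.8]
T (-100, 185, 120) [581.9 270.6 120. ] [254.  227.3] [228.  274.6]
T (np.float64(-150.6780472663143), 185, np.float64(228.7737814239866)) [531.2 271.8 228.8] [252.3 231.2] [224.5 282.4]
T (-9.070000000000007, 0, 107.5) [668.5  83.6 107.5] [308.4 184.8] [336.8 189.7]
S (-100, 0, 55) [577.6  85.7  55. ] [310.4 224.7] [240.7 269.3]
S (-100, 185, 120) [581.9 270.6 120. ] [304.4 172.5] [228.8 165. ]
S (np.float64(-150.6780472663143), 185, np.float64(228.7737814239866)) [531.2 271.8 228.8] [288.3 145.9] [196.6 111.7]
S (-9.070000000000007, 0, 107.5) [668.5  83.6 107.5] [340.1 210.1] [300.2 240.3]
```

```bash
cat >> m.py <<'E'
def pt(p,P): return mat(p)@np.array(P,float)+[p[0],p[1],0]
def lev(q): a=.436+q; return (-100-120*np.sin(a),185,120+120*np.cos(a))
def overlay(c,p,x0,y0,wd,ht,s,q=0):
    im=cv2.resize(c["img"][y0:y0+ht,x0:x0+wd,::-1],None,fx=s,fy=s,interpolation=2)
    L=[(-160,220,12),(-160,-100,12),(240,-100,12),None,(-160,220,12),(240,220,12),None,(-110,75,297),(-110,-75,297),(-110,-75,380),(-110,75,380),(-110,75,297),None,(-110,75,380),(130,75,380),None,(-110,-75,380),(130,-75,380),None,(-110,-75,297),(130,-75,297),None,(-100,-42,55),(-100,42,55),None,(-100,-42,55),(30,-42,130),None,(-100,185,120),lev(q)]
    for a,b in zip(L[:-1],L[1:]):
        if a is None or b is None: continue
        u,v=[tuple(int(round(x)) for x in (proj(c,pt(p,k))+.5-[x0,y0])*s) for k in(a,b)]
        cv2.line(im,u,v,(0,0,255),1)
    return im
E
python3 - <<'E'
from m import *
T=capture("top");S=capture("side");p=[677.6,83.4,-.0229]
a=overlay(T,p,215,120,160,150,2.5);b=overlay(S,p,283,105,160,170,2.5)
im=np.zeros((425,800,3),np.uint8);im[:a.shape[0],:400]=a;im[:b.shape[0],400:]=b
cv2.imwrite("pics/c.png",im)
E
```

```text
(no output)
```

View pics/c.png

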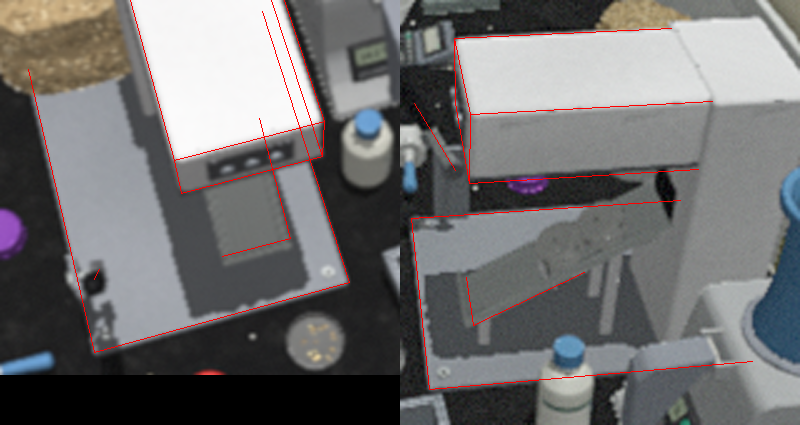

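The wireframe fits both views, with the machine at about (678, 83) and yaw -1.3°. The grip is where the model predicts. Now I move above the grip, jaws across y.

```bash
python3 -m handwheel '[[[0,0,35],[0,0,0]],[[10,-6,35],[0,0,0]],[[40,-27,0],[0,0,0.07]],[[40,-27,0],[0,0,0.07]],[[40,-27,0],[0,0,0.07]],[[40,-27,0],[0,0,0.07]],[[40,-27,0],[0,0,0.07]],[[40,-27,0],[0,0,0.07]],[[30,-20,0],[0,0,0]],[[16,-12,0],[0,0,0]],[[0,0,0],[0,0,0]]]' 0
python3 -c "
from m import *
from scipy.spatial.transform import Rotation as R
o=get_obs();print(o);print(R.from_euler('xyz',o['tcp_rot']).as_matrix().round(3))"
```

```text
time: 2.98
tool_pos: [526.5, 271.4, 318.3]
tcp_rot: [3.142, -0.001, 3.106]
contact_force: [-0.1, 1.2, -0.3]
grip_width: 92.1
{'time': 2.975, 'joint_positions': array([ 0.3,  0.4,  1.2,  0. ,  1.5, -1.2]), 'dq': array([ 0., -0.,  0.,  0.,  0.,  0.]), 'tau': array([ -1.5, -48.9, -26.7,  -0.2,   0. ,  -0.2]), 'tool_pos': array([526.5, 271.4, 318.3]), 'tcp_rot': array([ 3.1, -0. ,  3.1]), 'contact_force': array([-0.1,  1.2, -0.3]), 'moment': array([ 0.1,  0. , -0. ]), 'grip_width': 92.08281166335875}
[[-1.  0. -0.]
 [ 0.  1.  0.]
 [ 0.  0. -1.]]
```

```bash
python3 -m handwheel '[[[0,0,-25],[0,0,0.013]],[[0,0,-25],[0,0,0]],[[0,0,-15],[0,0,0]],[[0,0,-11],[0,0,0]],[[0,0,0],[0,0,0]]]' 0
python3 - <<'E'
from m import *
T=capture("top");S=capture("side");p=[677.6,83.4,-.0229]
a=T["img"][190:290,200:300,::-1];b=S["img"][100:200,250:350,::-1]
im=np.hstack([cv2.resize(x,None,fx=4,fy=4,interpolation=2) for x in(a,b)]);cv2.imwrite("pics/d.png",im)
E
```

```text
time: 3.6
tool_pos: [525.7, 272.2, 242.4]
tcp_rot: [-3.141, -0.001, 3.121]
contact_force: [0.7, -0.6, 0.1]
grip_width: 91.8
```

View pics/d.png

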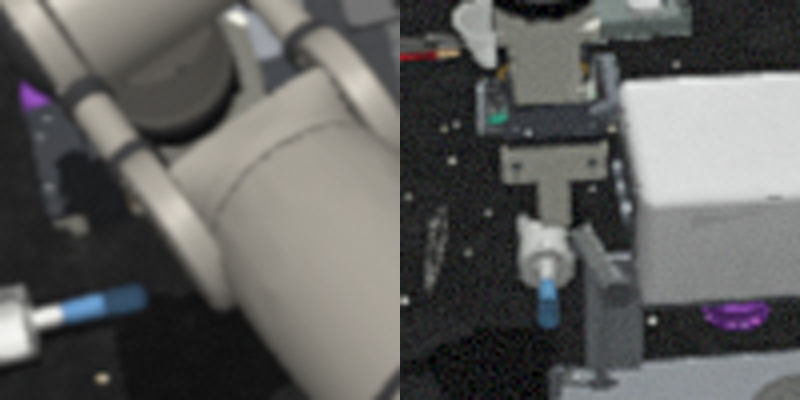

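Side view: the near finger ends at panel pixel (558,225), over the upward extension of the lever bar (580,230)-(620,290). Nothing is being touched. I close, and the opening should read about 19 mm.

```bash
python3 -m handwheel '[[[0,0,0],[0,0,0]],[[0,0,0],[0,0,0]],[[0,0,0],[0,0,0]],[[0,0,0],[0,0,0]],[[0,0,0],[0,0,0]],[[0,0,0],[0,0,0]],[[0,0,0],[0,0,0]],[[0,0,0],[0,0,0]]]' 1
python3 - <<'E'
import numpy as np
# path for TCP: lever point r=132, tool rotates with lever by -y; q steps
p=[677.6,83.4];r=132;c,s=.9997,-.0229
prev=None
for i in range(14):
    q=i*.075
    if q>.975:q=.975
    a=.436+q
    # machine frame: grasp point + tcp 3mm behind along tool axis
    x=-100-r*np.sin(a)+ -3*np.sin(q); z=120+r*np.cos(a)+3*np.cos(q)
    if prev: print(i,round(q,3),np.round([c*(x-prev[0]),s*(x-prev[0]),z-prev[1]],1), "abs x",round(p[0]+c*x-s*185,1),round(z,1))
    prev=(x,z)
E
```

```text
time: 4.7
tool_pos: [526.1, 272.6, 242.8]
tcp_rot: [3.14, 0.0, 3.121]
contact_force: [0.2, 7.8, -0.2]
grip_width: 18.0
1 0.075 [-9.   0.2 -4.5] abs x 517.1 238.1
2 0.15 [-8.7  0.2 -5.2] abs x 508.4 232.9
3 0.225 [-8.3  0.2 -5.8] abs x 500.2 227.1
4 0.3 [-7.8  0.2 -6.4] abs x 492.4 220.7
5 0.375 [-7.3  0.2 -7. ] abs x 485.1 213.7
6 0.45 [-6.7  0.2 -7.5] abs x 478.4 206.2
7 0.525 [-6.2  0.1 -8. ] abs x 472.2 198.2
8 0.6 [-5.5  0.1 -8.4] abs x 466.6 189.8
9 0.675 [-4.9  0.1 -8.8] abs x 461.7 180.9
10 0.75 [-4.2  0.1 -9.2] abs x 457.5 171.7
11 0.825 [-3.5  0.1 -9.5] abs x 454.0 162.3
12 0.9 [-2.8  0.1 -9.7] abs x 451.2 152.6
13 0.975 [-2.1  0.  -9.9] abs x 449.1 142.7
```

```bash
python3 -m handwheel '[[[0,1,0],[0,0,0]],[[-9,0.2,-4.5],[0,-0.075,0]],[[-8.7,0.2,-5.2],[0,-0.075,0]],[[-8.3,0.2,-5.8],[0,-0.075,0]],[[-7.8,0.2,-6.4],[0,-0.075,0]],[[0,0,0],[0,0,0]]]' 1
```

```text
time: 5.45
tool_pos: [491.0, 273.2, 220.8]
tcp_rot: [3.137, 0.299, 3.122]
contact_force: [-4.8, -2.1, 3.8]
grip_width: 17.8
```

```bash
python3 -m handwheel '[[[-7.3,0.2,-7],[0,-0.075,0]],[[-6.7,0.2,-7.5],[0,-0.075,0]],[[-6.2,0.1,-8],[0,-0.075,0]],[[-5.5,0.1,-8.4],[0,-0.075,0]],[[-4.9,0.1,-8.8],[0,-0.075,0]],[[-4.2,0.1,-9.2],[0,-0.075,0]],[[-3.5,0.1,-9.5],[0,-0.075,0]],[[-2.8,0.1,-9.7],[0,-0.075,0]],[[0,0,0],[0,0,0]]]' 1
```

```text
time: 6.58
tool_pos: [472.1, 273.7, 230.4]
tcp_rot: [3.131, 0.739, 3.112]
contact_force: [15.5, -18.4, -13.0]
grip_width: 17.9
```

```bash
python3 -m handwheel '[[[-1.5,0,-6],[0,-0.05,0]],[[0,0,-2],[0,0,0]],[[0,0,0],[0,0,0]],[[0,0,0],[0,0,0]]]' 1
python3 -c "
from m import *
print(get_obs()['joint_positions'])
S=capture('side');T=capture('top');
for c,n in((S,'side'),(T,'top')):
  for t in('dish_a_center','lever_grip'):print(n,t,[(w(c,d['xyz']),proj(c,w(c,d['xyz'])),round(d['score'],2)) for d in spot_in(t,n)[:4]])
cv2.imwrite('pics/e.png',cv2.resize(S['img'][100:240,240:440,::-1],None,fx=4,fy=4,interpolation=2))"
```

```text
time: 7.08
tool_pos: [474.0, 273.7, 239.6]
tcp_rot: [3.129, 0.753, 3.113]
contact_force: [13.6, -18.9, -14.7]
grip_width: 17.8
[ 0.6  0.2  2.  -1.   0.5 -0.2]
side dish_a_center [(array([429.7, 176.3,  22. ]), array([262.3, 216.7]), 0.56), (array([593.5,  71.7,  90.4]), array([316.2, 219.1]), 0.49)]
side lever_grip [(array([537.3, 263.6, 172.7]), array([291. , 161.8]), 0.67)]
top dish_a_center [(array([588.7,  83.7,  90.2]), array([316.2, 210.8]), 0.86), (array([425.6, 190.4,  22.6]), array([298. , 278.5]), 0.56)]
top lever_grip [(array([536.7, 272.1, 170.2]), array([254.8, 236.3]), 0.66)]
```

View pics/e.png

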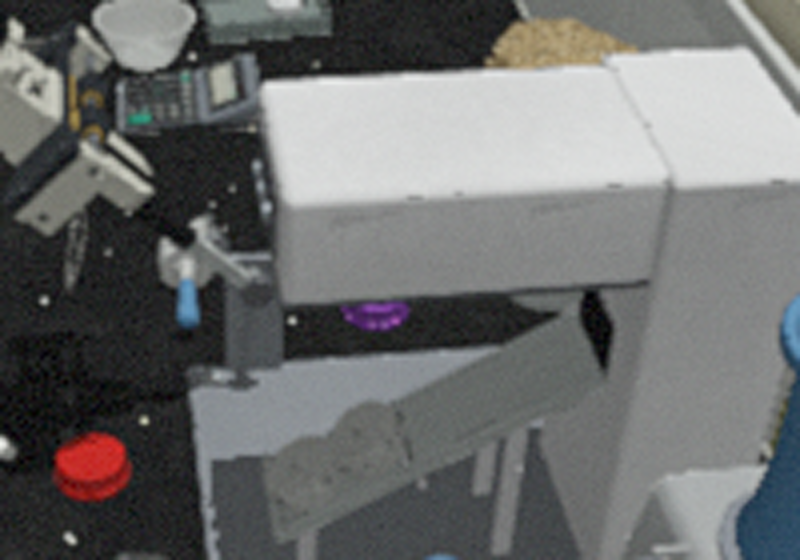

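Side view: both dishes rest at the lip (about (300,470) and (370,430) in the crop). The arm's joint 4 hit its -1 limit, so the tool did not follow the arc. I work out the lever angle from the bar in this view, which runs (258,290)→(195,232).

```bash
python3 -c "
from m import *
S=capture('side');p=[677.6,83.4,-.0229]
for q in(0,.2,.3,.4,.5,.6,.7):
  a=.436+q
  print(q,[((proj(S,pt(p,(-100-r*np.sin(a),185,120+r*np.cos(a))))+.5-[240,100])*4).round(0) for r in(0,70,120,165)])
o=get_obs();print(o['joint_positions'].round(3))
"
```

```text
0 [array([260., 292.]), array([223., 231.]), array([195., 185.]), array([169., 142.])]
0.2 [array([260., 292.]), array([208., 240.]), array([170., 200.]), array([133., 162.])]
0.3 [array([260., 292.]), array([202., 244.]), array([159., 209.]), array([118., 175.])]
0.4 [array([260., 292.]), array([196., 250.]), array([148., 218.]), array([104., 188.])]
0.5 [array([260., 292.]), array([191., 255.]), array([140., 228.]), array([ 92., 203.])]
0.6 [array([260., 292.]), array([187., 262.]), array([132., 239.]), array([ 82., 218.])]
0.7 [array([260., 292.]), array([183., 268.]), array([126., 250.]), array([ 73., 234.])]
[ 0.6  0.2  2.  -1.   0.5 -0.2]
```

The lever is at about 0.3 rad and still gripped. I turn the tool back towards vertical while moving along the arc, then swing with little tilt.

```bash
python3 -m handwheel '[[[-0.3,0,-5.6],[0,0.09,0]],[[-0.3,0,-5.6],[0,0.09,0]],[[-0.3,0,-5.6],[0,0.09,0]],[[-0.3,0,-5.6],[0,0.09,0]],[[-0.3,0,-5.6],[0,0.09,0]],[[0,0,0],[0,0,0]]]' 1; python3 -c "
from m import *
print(get_obs()['joint_positions'].round(3).tolist())"
```

```text
time: 8.18
tool_pos: [469.1, 273.9, 213.6]
tcp_rot: [3.138, 0.296, 3.12]
contact_force: [-17.6, -27.7, 13.1]
grip_width: 17.6
[0.459, 0.292, 1.741, -0.176, 0.851, -0.992]
```

```bash
python3 -m handwheel '[[[-3.2,-1.5,-9.5],[0,0.04,0]],[[-3.2,-1,-9.5],[0,0.05,0]],[[-4.2,0,-9.5],[0,0.05,0]],[[-4.2,0,-9.5],[0,0.05,0]],[[-2.8,0,-10],[0,0.05,0]],[[-2.8,0,-10],[0,0.05,0]],[[0,0,0],[0,0,0]]]' 1; python3 -c "
from m import *
print(get_obs()['joint_positions'].round(3).tolist())"
```

```text
time: 9.05
tool_pos: [454.7, 274.0, 160.4]
tcp_rot: [3.136, 0.023, 3.122]
contact_force: [-1.4, -23.6, 22.7]
grip_width: 17.9
[0.4, 0.429, 1.654, -0.004, 1.035, -1.148]
```

```bash
python3 -m handwheel '[[[-2,-2,-7],[0,0,0]],[[0,0,-7],[0,0,0]],[[0,0,-4],[0,0,0]],[[0,0,0],[0,0,0]],[[0,0,0],[0,0,0]]]' 1; python3 -c "
from m import *
S=capture('side')
cv2.imwrite('pics/f.png',cv2.resize(S['img'][100:240,240:440,::-1],None,fx=4,fy=4,interpolation=2))"
```

```text
time: 9.68
tool_pos: [455.2, 274.0, 145.9]
tcp_rot: [3.13, 0.032, 3.122]
contact_force: [0.2, -20.1, 40.6]
grip_width: 17.6
```

View pics/f.png

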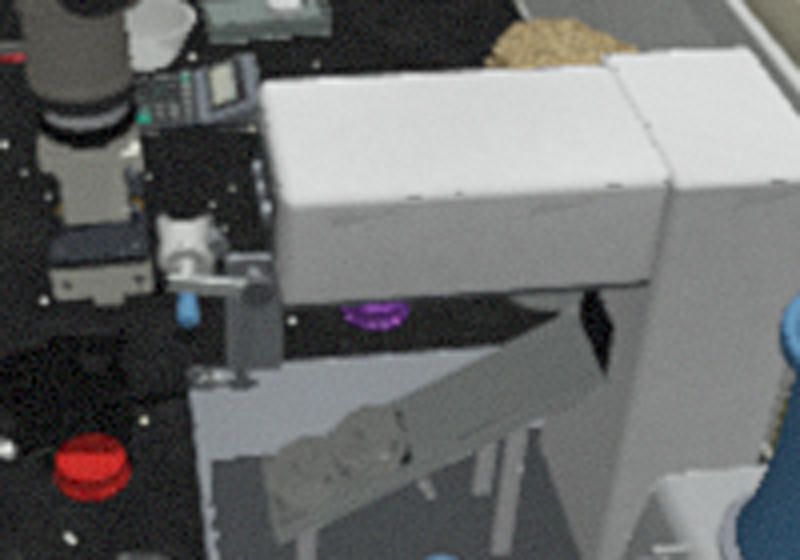

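The lever bar is at the pose the geometry gives for about 0.95 rad, the stop. Both dishes sit at the lip at crop pixels (300,470) and (370,430). I release and rise.

```bash
python3 -m handwheel '[[[0,0,0],[0,0,0]],[[0,0,0],[0,0,0]],[[0,0,0],[0,0,0]],[[0,0,0],[0,0,0]],[[0,0,10],[0,0,0]],[[0,0,25],[0,0,0]],[[0,0,35],[0,0,0]],[[0,0,35],[0,0,0]],[[0,0,0],[0,0,0]]]' 0
```

```text
time: 10.85
tool_pos: [450.8, 277.0, 247.9]
tcp_rot: [3.126, 0.026, 3.122]
contact_force: [-0.3, 0.7, -0.9]
grip_width: 91.6
```

```bash
python3 -m handwheel '[[[6,-25,6],[0,0,0]],[[6,-28,0],[0,-0.07,0]],[[6,-28,0],[0,-0.07,0]],[[6,-28,0],[0,-0.07,0]],[[6,-28,0],[0,-0.07,0]],[[6,-28,0],[0,-0.07,0]],[[6,-22,0],[0,-0.07,0]],[[6,0,0],[0,-0.07,0]],[[6,0,0],[0,0,0]],[[0,0,0],[0,0,0]]]' 0
python3 -c "
from m import *
o=get_obs();print(o['joint_positions'].round(2).tolist(),o['tool_pos'],o['tcp_rot'].round(3).tolist())
S=capture('side');T=capture('top')
for c,n in((S,'side'),(T,'top')):
  for t in('dish_a_center','kept_dish_center','tote','lever_grip'):print(n,t,[(w(c,d['xyz']),proj(c,w(c,d['xyz'])),round(d['score'],2)) for d in spot_in(t,n)[:4]])
cv2.imwrite('pics/g.png',cv2.resize(S['img'][100:240,240:440,::-1],None,fx=4,fy=4,interpolation=2))"
```

```text
time: 12.1
tool_pos: [504.1, 89.5, 250.5]
tcp_rot: [3.118, 0.509, 3.119]
contact_force: [-0.3, 0.1, -0.1]
grip_width: 91.8
[0.03, 0.09, 1.96, -0.0, 0.58, -1.53] [504.1  89.5 250.5] [3.118, 0.509, 3.119]
side dish_a_center [(array([595.3,  73.2,  90.5]), array([316.7, 218.7]), 0.83), (array([429.2, 176.2,  25.1]), array([262.1, 216.1]), 0.8), (array([647.3,  71.7, 115.2]), array([334.1, 211.5]), 0.75), (array([555.5, 263.3, 131.8]), array([296.8, 171.5]), 0.54)]
side kept_dish_center [(array([ 436.5, -287.9,   26. ]), array([272.4, 348.5]), 0.95)]
side tote [(array([ 435. , -226.4,    8.6]), array([270.8, 329. ]), 0.88)]
side lever_grip [(array([554.6, 267. , 132.1]), array([296.4, 170.8]), 0.67)]
top dish_a_center [(array([426.6, 188.3,  24.3]), array([298.5, 277.8]), 0.84), (array([600.1,  83.1,  96.6]), array([315.2, 206.5]), 0.54)]
top kept_dish_center [(array([ 431. , -286.9,   26.2]), array([448.5, 230.7]), 0.72)]
top tote [(array([ 439.7, -231.3,    7.6]), array([429.3, 235.2]), 0.91)]
top lever_grip [(array([477.7, 271.6, 145.5]), array([261.5, 258.7]), 0.73)]
```

View pics/g.png

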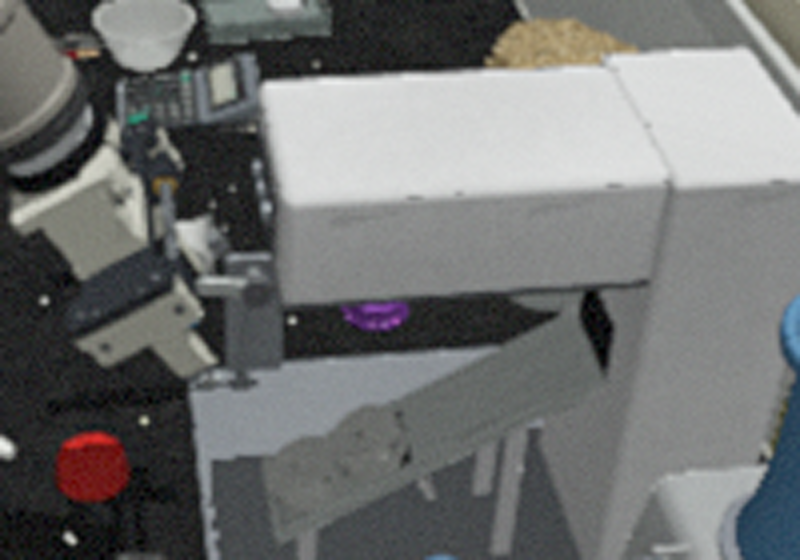

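```bash
cat > d.py <<'E'
from m import *
from scipy.spatial.transform import Rotation as R
def delta(tgt,tilt,yw=-.0229):
    o=get_obs();c,s=np.cos(yw),np.sin(yw)
    z=np.array([c*np.sin(tilt),s*np.sin(tilt),-np.cos(tilt)]);y=np.array([-s,c,0])
    Rd=R.from_matrix(np.c_[np.cross(y,z),y,z]);Rc=R.from_euler('xyz',o['tcp_rot'])
    print("d",np.array(tgt)-o['tool_pos'],"rot",(Rd*Rc.inv()).as_rotvec().round(3))
E
python3 -c "
from d import *
delta((513.1,87.1,226.7),np.pi/6);delta((588.1,85.4,96.8),np.pi/6)"
```

```text
d [  9.5  -2.3 -23.8] rot [-0. -0. -0.]
d [  84.5   -4.  -153.7] rot [-0. -0. -0.]
```

```bash
sed -i 's/as_rotvec().round(3)/as_rotvec().round(3).tolist()/' d.py; python3 -c "
from d import *
delta((513.1,87.1,226.7),np.pi/6)"
```

```text
d [  9.5  -2.3 -23.8] rot [-0.021, -0.013, -0.012]
```

```bash
python3 -m handwheel '[[[9.5,-2.3,-23.8],[-0.021,-0.013,-0.012]],[[0,0,0],[0,0,0]],[[15,-0.35,-26],[0,0,0]],[[15,-0.35,-26],[0,0,0]],[[15,-0.35,-26],[0,0,0]],[[15,-0.35,-26],[0,0,0]],[[0,0,0],[0,0,0]],[[0,0,0],[0,0,0]]]' 0
python3 -c "
from d import *
delta((588.1,85.4,96.8),np.pi/6)"
```

```text
time: 13.6
tool_pos: [576.3, 86.8, 131.5]
tcp_rot: [-3.139, 0.511, 3.118]
contact_force: [-0.6, 0.6, 0.2]
grip_width: 91.7
d [ 11.8  -1.4 -34.7] rot [0.002, -0.013, 0.002]
```

```bash
python3 -m handwheel '[[[3,-0.4,-8.5],[0,-0.013,0]],[[3,-0.4,-8.5],[0,0,0]],[[3,-0.3,-8.5],[0,0,0]],[[2.5,-0.3,-7],[0,0,0]],[[0,0,0],[0,0,0]],[[0,0,0],[0,0,0]]]' 0
python3 -c "
from d import *
delta((588.1,85.4,96.8),np.pi/6)
S=capture('side')
cv2.imwrite('pics/i.png',cv2.resize(S['img'][165:255,280:380,::-1],None,fx=6,fy=6,interpolation=2))"
```

```text
time: 14.35
tool_pos: [594.7, 88.0, 113.0]
tcp_rot: [-3.134, 0.497, 3.118]
contact_force: [0.4, -0.2, 0.0]
grip_width: 91.7
d [ -6.6  -2.6 -16.2] rot [0.006, -0.027, 0.004]
```

View pics/i.png

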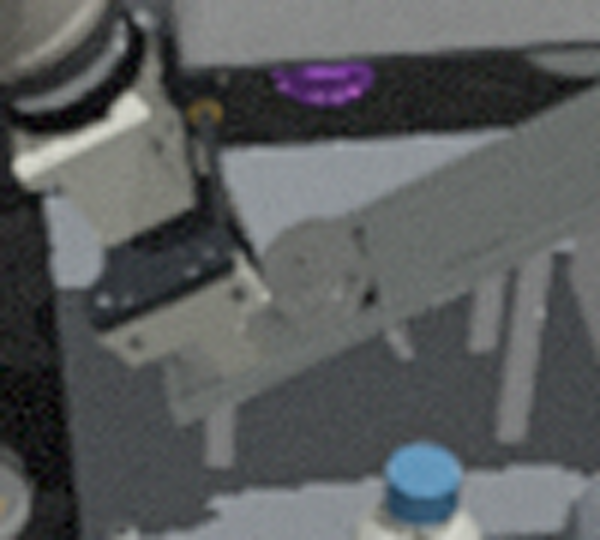

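The view shows the tool over the lower dish, with the fingers at (215,330) and no contact force. The pose drifted from the command, so I check the joint limits.

```bash
python3 -c "
from d import *
print(get_obs()['joint_positions'].round(3).tolist())"
```

```text
[0.037, 0.459, 1.907, -0.13, 0.283, -1.393]
```

Joint 5 is at its 0.28 limit, so a 30° lean doesn't fit down here. I'll use a 23° lean, which is inside the allowed 20–50°. The jaws still close square across y, and I'll make up the 7° when setting down.

```bash
python3 -m handwheel '[[[-2.5,-1.3,0],[0,0.05,0]],[[-2.5,-1.3,0],[0,0.05,0]],[[0,0,0],[0,0,0]]]' 0
python3 -c "
from d import *
delta((590,85.4,99),.40);print(get_obs()['joint_positions'].round(3).tolist())"
```

```text
time: 14.78
tool_pos: [590.5, 85.3, 113.8]
tcp_rot: [-3.132, 0.399, 3.119]
contact_force: [-0.3, -0.0, 0.3]
grip_width: 91.6
d [ -0.5   0.1 -14.8] rot [0.009, -0.001, 0.004]
[0.03, 0.466, 1.838, -0.07, 0.441, -1.459]
```

```bash
python3 -m handwheel '[[[0,0,-5],[0.009,0,0.004]],[[0,0,-5],[0,0,0]],[[0,0,-4.5],[0,0,0]],[[0,0,0],[0,0,0]],[[0,0,0],[0,0,0]]]' 0
python3 -c "
from d import *
delta((590,85.4,99),.40);print(get_obs()['joint_positions'].round(3).tolist())"
```

```text
time: 15.4
tool_pos: [589.9, 85.4, 98.7]
tcp_rot: [3.141, 0.397, 3.119]
contact_force: [-0.5, 0.4, 0.7]
grip_width: 91.6
d [ 0.1 -0.   0.3] rot [-0.0, -0.003, -0.001]
[0.024, 0.489, 1.853, -0.045, 0.403, -1.486]
```

No contact yet. I close on the dish, expecting about 57 mm.

```bash
python3 -m handwheel '[[[0,0,0],[0,0,0]],[[0,0,0],[0,0,0]],[[0,0,0],[0,0,0]],[[0,0,0],[0,0,0]],[[0,0,0],[0,0,0]],[[0,0,0],[0,0,0]]]' 1
```

```text
time: 16.15
tool_pos: [589.9, 85.3, 98.7]
tcp_rot: [3.141, 0.397, 3.119]
contact_force: [-1.3, 0.6, 0.6]
grip_width: 55.0
```

```bash
python3 -m handwheel '[[[-2.5,0,4.3],[0,0,0]],[[-5,0,8.7],[0,0,0]],[[-7.5,0,13],[0,0,0]],[[-10,0.2,17],[0,0,0]],[[-10,0.2,17],[0,0,0]],[[-12,0.2,22],[0,0,0]],[[-12,0.2,22],[0,0,0]],[[-12,0.2,22],[0,0,0]],[[0,0,0],[0,0,0]],[[0,0,0],[0,0,0]]]' 1
python3 -c "
from d import *
S=capture('side')
print([(w(S,d['xyz']),proj(S,w(S,d['xyz'])),round(d['score'],2)) for d in spot_in('dish_a_center','side')[:4]])
cv2.imwrite('pics/j.png',cv2.resize(S['img'][120:250,250:400,::-1],None,fx=5,fy=4.5,interpolation=2))"
```

```text
time: 17.4
tool_pos: [518.6, 86.4, 224.4]
tcp_rot: [3.141, 0.397, 3.119]
contact_force: [-0.9, -0.9, -0.4]
grip_width: 55.1
[(array([431.2, 175.5,  22.4]), array([262.7, 216.7]), 0.7), (array([542. ,  65.6, 213.3]), array([299. , 190.4]), 0.4)]
```

View pics/j.png

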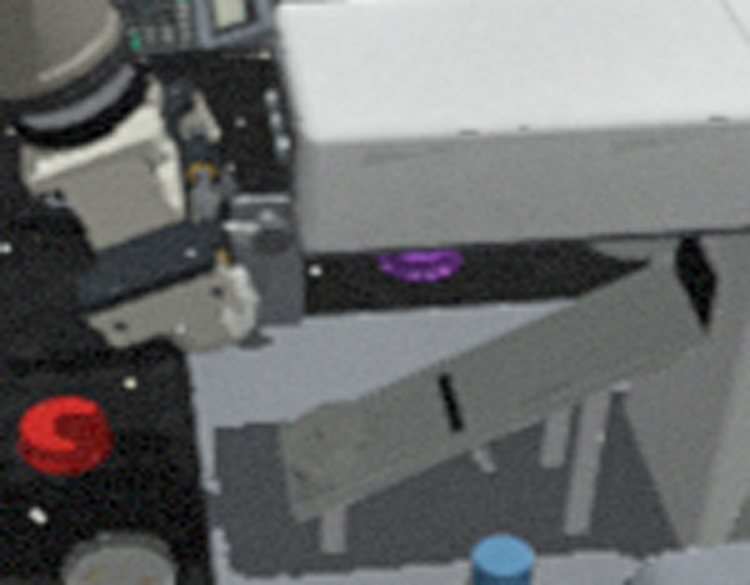

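Dish 1 is in the grip and dish 2 has slid to the lip. I carry dish 1 to the tote, turning it level on the way.

```bash
python3 -m handwheel '[[[-10,-10,0],[0,0.06,0]],[[-16,-33,0],[0,0.065,0]],[[-16,-34,0],[0,0.065,0]],[[-16,-34,0],[0,0.065,0]],[[-16,-34,0],[0,0.065,0]],[[-16,-34,0],[0,0.065,0]],[[-16,-34,0],[0,0.065,0]],[[-14,-34,0],[0,0.065,0]],[[-10,-20,0],[0,0,0]],[[0,0,0],[0,0,0]]]' 1
python3 -c "
from d import *
delta((388,-181,130),-.127)"
```

```text
time: 18.75
tool_pos: [388.5, -181.6, 223.7]
tcp_rot: [-3.132, -0.12, 3.119]
contact_force: [-0.2, 0.7, -0.7]
grip_width: 55.1
d [ -0.5   0.6 -93.7] rot [0.01, 0.007, -0.001]
```

```bash
python3 -m handwheel '[[[0,0,-25],[0.01,0.007,0]],[[0,0,-35],[0,0,0]],[[0,0,-33],[0,0,0]],[[0,0,-30],[0,0,0]],[[0,0,-25],[0,0,0]],[[0,0,-15],[0,0,0]],[[0,0,-10],[0,0,0]],[[0,0,0],[0,0,0]],[[0,0,0],[0,0,0]]]' 1
python3 -c "
from d import *
delta((388,-181,36.7),-.127)
cs={n:capture(n) for n in('top','side')}
for n,c in cs.items():
  for t in('tote','dish_a_center'):print(n,t,[(w(c,d['xyz']),proj(c,w(c,d['xyz'])),round(d['score'],2)) for d in spot_in(t,n)[:4]])
cv2.imwrite('pics/k.png',cv2.resize(cs['side']['img'][230:400,210:350,::-1],None,fx=4,fy=3.5,interpolation=2))"
```

```text
time: 19.88
tool_pos: [389.2, -180.6, 52.1]
tcp_rot: [-3.14, -0.125, 3.122]
contact_force: [0.3, -0.3, -1.0]
grip_width: 55.0
d [ -1.2  -0.4 -15.4] rot [0.001, 0.002, -0.004]
top tote [(array([ 341.8, -124.5,    6.3]), array([407.7, 275.4]), 0.75)]
top dish_a_center [(array([428. , 185.1,  23.8]), array([299.5, 277.1]), 0.79)]
side tote [(array([ 453. , -254.1,    7.9]), array([278.7, 338.4]), 0.87)]
side dish_a_center []
```

View pics/k.png

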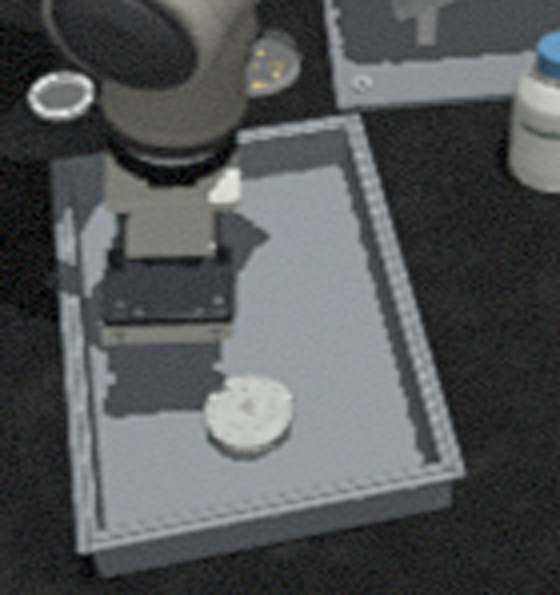

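The gripper is inside the tote, clear of the left wall and of the white dish at (248,412). I lower it with small steps near the floor.

```bash
python3 -m handwheel '[[[-0.5,0,-5],[0,0,0]],[[0,0,-4],[0,0,0]],[[0,0,-3],[0,0,0]],[[0,0,-1.5],[0,0,0]],[[0,0,0],[0,0,0]],[[0,0,0],[0,0,0]]]' 1; python3 -m handwheel '[[[0,0,-1],[0,0,0]],[[0,0,0],[0,0,0]],[[0,0,0],[0,0,0]]]' 1
```

```text
time: 20.92
tool_pos: [388.4, -180.7, 38.2]
tcp_rot: [-3.141, -0.125, 3.122]
contact_force: [-0.6, -0.8, -0.4]
grip_width: 54.9
time: 21.3
tool_pos: [388.4, -180.6, 37.2]
tcp_rot: [-3.141, -0.125, 3.122]
contact_force: [-0.5, -0.2, 0.2]
grip_width: 55.1
```

```bash
python3 -m handwheel '[[[0,0,-0.7],[0,0,0]],[[0,0,0],[0,0,0]],[[0,0,0],[0,0,0]]]' 1; python3 -m handwheel '[[[0,0,-0.7],[0,0,0]],[[0,0,0],[0,0,0]],[[0,0,0],[0,0,0]]]' 1
```

```text
time: 21.68
tool_pos: [388.4, -180.6, 36.4]
tcp_rot: [-3.141, -0.125, 3.122]
contact_force: [-0.1, 0.6, -0.3]
grip_width: 55.3
time: 22.05
tool_pos: [388.3, -180.6, 35.7]
tcp_rot: [-3.141, -0.125, 3.122]
contact_force: [0.1, -0.0, -1.2]
grip_width: 55.1
```

```bash
python3 -m handwheel '[[[0,0,-0.7],[0,0,0]],[[0,0,0],[0,0,0]],[[0,0,0],[0,0,0]]]' 1; python3 -m handwheel '[[[0,0,-0.7],[0,0,0]],[[0,0,0],[0,0,0]],[[0,0,0],[0,0,0]]]' 1;  python3 -m handwheel '[[[0,0,-0.7],[0,0,0]],[[0,0,0],[0,0,0]],[[0,0,0],[0,0,0]]]' 1
```

```text
time: 22.42
tool_pos: [388.4, -180.7, 35.6]
tcp_rot: [-3.14, -0.125, 3.122]
contact_force: [-1.6, 0.6, 6.2]
grip_width: 55.0
time: 22.8
tool_pos: [388.4, -180.6, 35.5]
tcp_rot: [-3.14, -0.125, 3.122]
contact_force: [-2.1, 2.5, 14.0]
grip_width: 55.1
time: 23.18
tool_pos: [388.4, -180.6, 35.4]
tcp_rot: [-3.14, -0.125, 3.122]
contact_force: [-2.7, 3.4, 22.8]
grip_width: 55.4
```

Floor contact came at z = 35.6 with up to 23 N. I back off, open and rise.

```bash
python3 -m handwheel '[[[0,0,1.8],[0,0,0]],[[0,0,0],[0,0,0]]]' 1; python3 -m handwheel '[[[0,0,0],[0,0,0]],[[0,0,0],[0,0,0]],[[0,0,0],[0,0,0]],[[0,0,0],[0,0,0]],[[1,0,8],[0,0,0]],[[3,0,25],[0,0,0]],[[4,0,35],[0,0,0]],[[4,0,40],[0,0,0]],[[4,0,40],[0,0,0]],[[4,0,40],[0,0,0]]]' 0;  python3 -m handwheel '[[[5,10,0],[0,-0.06,0]],[[15,32,0],[0,-0.065,0]],[[15,34,0],[0,-0.065,0]],[[15,34,0],[0,-0.065,0]],[[15,34,0],[0,-0.065,0]],[[15,34,0],[0,-0.065,0]],[[15,34,0],[0,-0.065,0]],[[10,34,0],[0,-0.065,0]],[[5,21,0],[0,0,0]],[[0,0,0],[0,0,0]]]' 0
python3 -c "
from d import *
delta((518.6,86.4,224.4),.397)
cs={n:capture(n) for n in('top','side')}
for n,c in cs.items():
  for t in('tote','dish_a_center','kept_dish_center'):print(n,t,[(w(c,d['xyz']),proj(c,w(c,d['xyz'])),round(d['score'],2)) for d in spot_in(t,n)[:4]])
im=np.hstack([cv2.resize(cs['side']['img'][180:400,210:360,::-1],(400,587)),cv2.resize(cs['top']['img'][170:310,340:510,::-1],(400,330)) if 0 else np.vstack([cv2.resize(cs['top']['img'][170:310,340:510,::-1],(400,330)),np.zeros((257,400,3),np.uint8)])]);cv2.imwrite('pics/l.png',im)"
```

```text
time: 23.42
tool_pos: [388.5, -180.7, 35.6]
tcp_rot: [-3.14, -0.125, 3.122]
contact_force: [0.7, 0.4, 5.7]
grip_width: 55.1
time: 24.68
tool_pos: [408.3, -180.5, 225.4]
tcp_rot: [-3.14, -0.125, 3.122]
contact_force: [0.1, -0.1, -0.0]
grip_width: 92.3
time: 25.92
tool_pos: [518.2, 87.6, 223.9]
tcp_rot: [3.132, 0.39, 3.123]
contact_force: [-0.7, 0.3, 0.4]
grip_width: 92.2
d [ 0.4 -1.2  0.5] rot [-0.009, -0.007, -0.008]
top tote [(array([473.4,  45.8,   1.3]), array([339.8, 251.5]), 0.33)]
top dish_a_center [(array([ 379.5, -183.3,   28.7]), array([422.9, 256. ]), 0.86), (array([427.8, 186.5,  24.3]), array([299. , 277.2]), 0.78), (array([695. , 132.7, 377.3]), array([281.9, 137. ]), 0.4)]
top kept_dish_center [(array([ 431.9, -288.1,   28.4]), array([449. , 230.1]), 0.46)]
side tote [(array([ 437.3, -231.9,   11.7]), array([271.8, 330.3]), 0.77), (array([457.6, 263.6, 140.4]), array([267. , 171.6]), 0.73), (array([595.2,  73.1,  89.1]), array([316.7, 219. ]), 0.51), (array([733.4,  40.8, 251.8]), array([369.4, 179.6]), 0.24)]
side dish_a_center [(array([ 387. , -187. ,   33.6]), array([250.5, 312.2]), 0.6), (array([430.7, 174.4,  20.7]), array([262.6, 217.4]), 0.52)]
side kept_dish_center [(array([ 437.8, -289.4,   24.7]), array([273.1, 349.3]), 0.66)]
```

View pics/l.png

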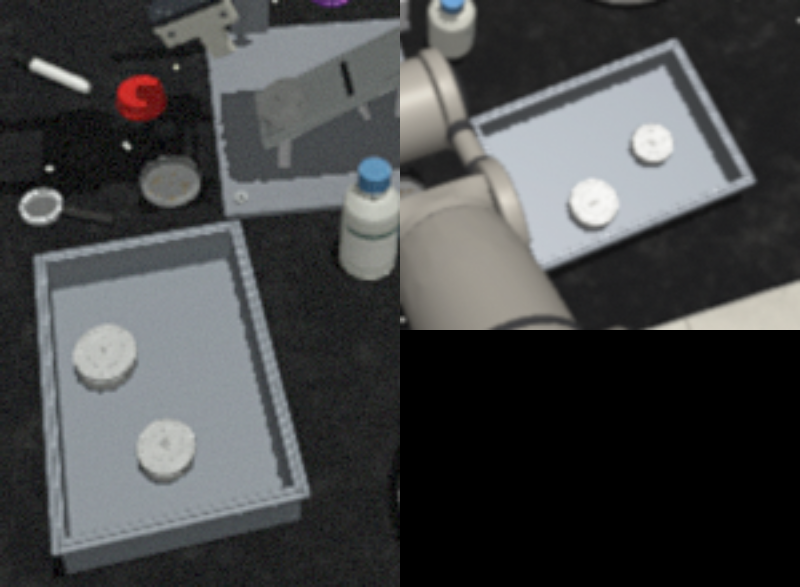

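Dish 1 stands flat in the tote at (105,355) in the left panel. The white dish is undisturbed and dish 2 rests at the lip. I repeat the same pick for dish 2.

```bash
python3 -m handwheel '[[[0.5,-1.2,0.5],[-0.009,-0.007,-0.008]],[[12,-0.2,-22],[0,0,0]],[[12,-0.2,-22],[0,0,0]],[[12,-0.2,-22],[0,0,0]],[[10,-0.2,-17],[0,0,0]],[[10,-0.2,-17],[0,0,0]],[[7.5,0,-13],[0,0,0]],[[0,0,0],[0,0,0]],[[0,0,0],[0,0,0]]]' 0
python3 -c "
from d import *
delta((589.9,85.4,98.7),.397)"
```

```text
time: 27.45
tool_pos: [582.4, 84.2, 111.4]
tcp_rot: [-3.141, 0.397, 3.116]
contact_force: [-0.5, -0.2, 0.3]
grip_width: 92.1
d [  7.5   1.2 -12.7] rot [0.0, 0.0, 0.002]
```

```bash
python3 -m handwheel '[[[3.5,0.6,-6],[0,0,0]],[[2.5,0.6,-4.2],[0,0,0]],[[1.5,0,-2.5],[0,0,0]],[[0,0,0],[0,0,0]],[[0,0,0],[0,0,0]]]' 0;python3 -m handwheel '[[[0,0,0],[0,0,0]],[[0,0,0],[0,0,0]],[[0,0,0],[0,0,0]],[[0,0,0],[0,0,0]],[[0,0,0],[0,0,0]],[[0,0,0],[0,0,0]]]' 1
```

```text
time: 28.08
tool_pos: [589.8, 85.4, 98.3]
tcp_rot: [-3.141, 0.397, 3.116]
contact_force: [-0.3, 0.5, 0.2]
grip_width: 91.7
time: 28.82
tool_pos: [589.9, 85.3, 98.3]
tcp_rot: [-3.141, 0.397, 3.116]
contact_force: [0.6, 0.1, 1.4]
grip_width: 54.2
```

```bash
python3 -m handwheel '[[[-2.5,0,4.3],[0,0,0]],[[-5,0,8.7],[0,0,0]],[[-7.5,0,13],[0,0,0]],[[-10,0.2,17],[0,0,0]],[[-10,0.2,17],[0,0,0]],[[-12,0.2,22],[0,0,0]],[[-12,0.2,22],[0,0,0]],[[-12,0.2,22],[0,0,0]],[[0,0,0],[0,0,0]]]' 1;  python3 -m handwheel '[[[-4,-10,0],[0,0.06,0]],[[-5,-33,0],[0,0.065,0]],[[-5,-34,0],[0,0.065,0]],[[-5,-34,0],[0,0.065,0]],[[-5,-34,0],[0,0.065,0]],[[-5,-34,0],[0,0.065,0]],[[-5,-34,0],[0,0.065,0]],[[-5,-30,0],[0,0.072,0]],[[-2,-16,0],[0,0,0]],[[0,0,0],[0,0,0]]]' 1
python3 -c "
from d import *
delta((478,-173,36),-.127)"
```

```text
time: 29.95
tool_pos: [518.7, 86.5, 226.6]
tcp_rot: [3.142, 0.401, 3.117]
contact_force: [0.2, 0.6, -1.7]
grip_width: 54.8
time: 31.2
tool_pos: [477.6, -173.0, 223.6]
tcp_rot: [-3.129, -0.125, 3.117]
contact_force: [0.3, 1.2, -0.5]
grip_width: 54.6
d [   0.4   -0.  -187.6] rot [0.012, 0.002, 0.0]
```

```bash
python3 -m handwheel '[[[0,0,-25],[0.012,0.002,0]],[[0,0,-35],[0,0,0]],[[0,0,-33],[0,0,0]],[[0,0,-30],[0,0,0]],[[0,0,-25],[0,0,0]],[[0,0,-15],[0,0,0]],[[0,0,-10],[0,0,0]],[[0,0,-8],[0,0,0]],[[0,0,0],[0,0,0]],[[0,0,0],[0,0,0]]]' 1; python3 -m handwheel '[[[0,0,-2],[0,0,0]],[[0,0,-1.5],[0,0,0]],[[0,0,0],[0,0,0]],[[0,0,0],[0,0,0]]]' 1;python3 -m handwheel '[[[0,0,-1],[0,0,0]],[[0,0,0],[0,0,0]],[[0,0,0],[0,0,0]]]' 1
```

```text
time: 32.45
tool_pos: [478.2, -172.8, 43.8]
tcp_rot: [-3.14, -0.126, 3.12]
contact_force: [-0.7, -0.0, -1.1]
grip_width: 54.7
time: 32.95
tool_pos: [477.9, -172.6, 39.8]
tcp_rot: [-3.141, -0.127, 3.12]
contact_force: [-0.7, 0.3, -1.4]
grip_width: 54.4
time: 33.33
tool_pos: [477.8, -172.6, 38.8]
tcp_rot: [-3.141, -0.127, 3.12]
contact_force: [-0.4, 0.2, -2.5]
grip_width: 54.6
```

```bash
python3 -m handwheel '[[[0,0,-1],[0,0,0]],[[0,0,-1],[0,0,0]],[[0,0,0],[0,0,0]],[[0,0,0],[0,0,0]]]' 1;python3 -m handwheel '[[[0,0,-0.7],[0,0,0]],[[0,0,0],[0,0,0]],[[0,0,0],[0,0,0]]]' 1;python3 -m handwheel '[[[0,0,-0.7],[0,0,0]],[[0,0,0],[0,0,0]],[[0,0,0],[0,0,0]]]' 1
```

```text
time: 33.83
tool_pos: [477.9, -172.6, 36.8]
tcp_rot: [-3.141, -0.127, 3.12]
contact_force: [0.1, 0.7, -1.3]
grip_width: 54.9
time: 34.2
tool_pos: [477.9, -172.6, 36.1]
tcp_rot: [-3.141, -0.127, 3.12]
contact_force: [0.7, -0.2, -1.0]
grip_width: 54.8
time: 34.58
tool_pos: [477.9, -172.6, 35.4]
tcp_rot: [-3.141, -0.127, 3.12]
contact_force: [1.2, -0.4, -0.7]
grip_width: 54.6
```

```bash
for i in 1 2; do :; done; python3 -m handwheel '[[[0,0,-0.7],[0,0,0]],[[0,0,0],[0,0,0]],[[0,0,0],[0,0,0]]]' 1;python3 -m handwheel '[[[0,0,-0.7],[0,0,0]],[[0,0,0],[0,0,0]],[[0,0,0],[0,0,0]]]' 1
```

```text
time: 34.95
tool_pos: [477.9, -172.7, 35.3]
tcp_rot: [-3.141, -0.127, 3.12]
contact_force: [-1.5, 1.3, 5.1]
grip_width: 54.5
time: 35.33
tool_pos: [477.9, -172.6, 35.2]
tcp_rot: [-3.14, -0.127, 3.12]
contact_force: [-1.7, 2.0, 11.2]
grip_width: 54.4
```

Dish 2 is on the floor. I open, rise and check.

```bash
python3 -m handwheel '[[[0,0,0.8],[0,0,0]],[[0,0,0],[0,0,0]]]' 1; python3 -m handwheel '[[[0,0,0],[0,0,0]],[[0,0,0],[0,0,0]],[[0,0,0],[0,0,0]],[[0,0,0],[0,0,0]],[[1,0,8],[0,0,0]],[[3,0,25],[0,0,0]],[[4,0,35],[0,0,0]],[[4,0,40],[0,0,0]],[[4,0,40],[0,0,0]],[[4,0,40],[0,0,0]]]' 0;  python3 -m handwheel '[[[-10,30,10],[0,0,0]],[[-10,40,10],[0,0,0]],[[-10,45,10],[0,0,0]],[[-10,45,0],[0,0,0]],[[-10,45,0],[0,0,0]],[[-10,45,0],[0,0,0]],[[-10,45,0],[0,0,0]],[[0,30,0],[0,0,0]],[[0,0,0],[0,0,0]],[[0,0,0],[0,0,0]]]' 0
python3 -c "
from d import *
cs={n:capture(n) for n in('top','side')}
for n,c in cs.items():
  for t in('tote','dish_a_center','kept_dish_center','bottle','spare_petri','scoop','lever_grip'):print(n,t,[(w(c,d['xyz']),round(d['score'],2)) for d in spot_in(t,n)[:4]])
a=np.zeros((587,400,3),np.uint8);a[:330]=cv2.resize(cs['top']['img'][170:310,340:510,::-1],(400,330));a[330:]=cv2.resize(cs['top']['img'][190:290,200:356,::-1],(400,257))
cv2.imwrite('pics/n.png',np.hstack([cv2.resize(cs['side']['img'][150:400,210:380,::-1],(400,587)),a]))"
```

```text
time: 35.58
tool_pos: [477.9, -172.6, 35.3]
tcp_rot: [-3.141, -0.127, 3.12]
contact_force: [-0.9, 1.4, 7.3]
grip_width: 54.4
time: 36.83
tool_pos: [497.8, -172.5, 224.7]
tcp_rot: [-3.141, -0.127, 3.12]
contact_force: [-0.3, -0.4, -0.6]
grip_width: 91.8
time: 38.08
tool_pos: [427.8, 151.8, 253.0]
tcp_rot: [-3.14, -0.127, 3.12]
contact_force: [0.4, 0.0, 0.1]
grip_width: 91.9
top tote [(array([ 436.8, -237.9,    5.1]), 0.58)]
top dish_a_center [(array([ 381.8, -181.1,   31.8]), 0.64), (array([425.7, 192.1,  25.6]), 0.52), (array([479.5, 271.2, 148.5]), 0.2)]
top kept_dish_center [(array([ 433. , -288. ,   27.1]), 0.68), (array([735.2, 123.9, 382.6]), 0.17)]
top bottle [(array([646.2, -76.1,  92.8]), 0.65)]
top spare_petri []
top scoop [(array([535.4, 484.7,   8.1]), 0.94)]
top lever_grip [(array([479.8, 267.7, 146.3]), 0.59)]
side tote [(array([ 431.1, -239.3,    9.9]), 0.57), (array([722.4,  43.3, 239.1]), 0.27)]
side dish_a_center [(array([ 385.1, -187.4,   31.4]), 0.78), (array([432.4, 172.1,  20.1]), 0.51)]
side kept_dish_center [(array([ 439. , -289.7,   29.5]), 0.7)]
side bottle [(array([ 658.5, -103.6,   86.2]), 0.92)]
side spare_petri [(array([460. ,  53.3,   0.3]), 0.89), (array([725.7,  44. , 240.1]), 0.41)]
side scoop [(array([531.2, 439.4,  28.1]), 0.48)]
side lever_grip [(array([522.6, 263.5, 135.8]), 0.5)]
```

View pics/n.png

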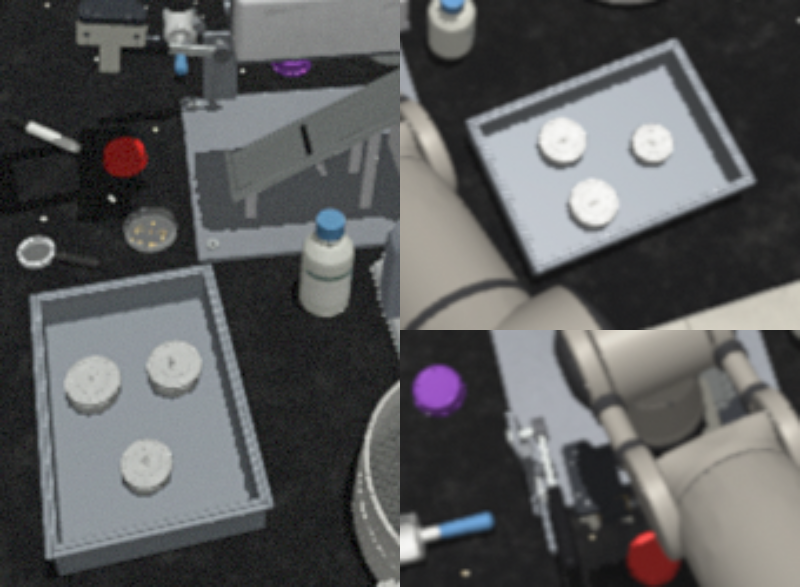

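All three dishes stand flat in the tote, the chute is empty and the lever is still down. The bystanders are where they were and the robot is clear. I hand in.

```bash
python3 -c "
from plant import bot
print(bot.close_job())"
```

```text
the job is handed in; nothing more can be done
None
```

The job is done and handed in at about 38 s of the 72 s allowed; handing in gave no verdict. I squeezed the paddle, swung the lever to its stop, then took both dishes off the lip one after the other and set them down in the tote.

**Last checks**
- **Dishes:** the final pictures show both dishes and the smaller one standing flat, lid up, inside the tote. The chute is empty.
- **Set-down:** I lowered each dish in steps of about 0.7 mm until it touched the floor (peak 23 N for the first, 11 N for the second), then released it.
- **Lever:** at the stop, the tool position gave about 0.95 rad. The final picture and the top-camera detection agree that it is still down.
- **Bystanders and tote:** bottle, petri dish and scoop were found within about 5 mm of where they started. The tote shows no visible shift. The robot is clear of everything.

**What went wrong or disagreed**
- **First swing:** it stalled when joint 4 reached its -1 rad limit, and the grip slid along the lever handle. I turned the tool back towards vertical and finished the swing while still squeezing.
- **Tool lean:** joint 5's limit ruled out a 30° lean at the lip, so I picked at 23° and made up the 7° when setting down.
- **Detections:**
  - The last search did not report the second dish, but the picture clearly shows it standing flat.
  - The tote's detected centre scattered by about 15 mm, because the arm and dishes partly covered it. Its edges look unmoved in the pictures.
  - The side camera's lever reading was off (x 523 mm against 480 mm from the top camera).

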